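# Slide the dowel tote over the tray lip

### The arm

A 6-joint arm with a two-finger parallel gripper is mounted at the origin on the work surface. World frame = base frame: x ahead of the robot, y to its left, z up, the work surface at z = 0. Lengths are in m, angles in degrees, forces in N, time in s.
With the tool pointing down it reaches from about 0.35 to 0.875 m from the base axis. Payload 4.2 kg.
Tool frame: the origin (TCP) lies where the fingers leave the gripper's body, on its centre line; the fingertips stand 70 mm ahead of it and the grasp point (between the pads) lies 51 mm ahead of it; z points along the fingers, y is the direction in which the jaws open and shut (so a half turn about z gives the same grasp; the last joint's range is limited). The gripper opens to 87 mm and grips with 3 to 60 N. Pads are 19 mm wide; open, the fingers measure 117 mm over their backs; the gripper's body (75 mm by 190 mm) begins 51 mm behind the grasp point.
Start: joints at [-55.772, 22.042, 0.453, 0, -68.411, -14.817], TCP at [0.208, -0.589, 0.292] pointing down, gripper open.
Joint ranges: [-179.83, 179.83], [-69.29, 118.12], [-61.27, 80.66], [-181.25, 117.63], [-171.15, -9.14], [-177.46, 177.46]. Speed limits (degrees/s): [159.86, 159.86, 180, 180, 180, 180].

### API

Orientations are given as a 3x3 rotation matrix whose columns are the frame's x, y, z axes.
In Python, from station import sense, capture, camera_model, finish_job gives the robot as it stands.
- The arm moves only by the shell command python3 -m inch 'ROWS'. ROWS is JSON, a list of rows, each an object with "hand": the closure, from 0 (fully open) to 1 (shut); "slide": the shift along the world's x, y, z in cm, a list of three; "yaw": the turn about the world's z in rad. A call has 1 to 10 rows; each row is the pose to reach, as a shift and turn from the pose commanded when the call began; what a row does not reach only later rows make up. A row lasts 1/8 s, in which the tool goes at most 62.5 mm and 10.7 degrees, less where a joint would pass 70% of its speed; a pose out of reach is approached as far as the arm can. A call with a gripper value outside its range is refused whole. The fingers move at their own pace and stop on an object; the grip force is fixed at half the most. Time passes only in rows, so rows that repeat a pose let the fingers close. It gives the time, the measured TCP pose, the force and the opening at its end, in the units of the state.
- sense(): the state, without advancing time (a new reading comes with each control period).
- capture(name): name is "side" or "top"; returns the picture (384x512x3 uint8, blue, green, red); there is no depth.
- camera_model(name): a dict with "mtx" (3x3 intrinsics, pixels), "xyz" and "orientation" of the camera in the world. Camera axes: x right, y up, looking along -z (the intrinsics and any distortion apply to the point x, -y, -z); pixel columns grow to the right and rows downward; lengths in m; the calibration is good to about 2 mm. A picture is of the moment at which its call begins. camera_model takes no time and is no camera call.
- finish_job(): hands the job in, once; it reports no verdict.
The state is a dict: "time_s": time; "joints": joint angles; "joint_velocities": joint speeds; "effort": joint torques, N m; "tcp_pos": TCP position; "ee_rot": TCP orientation; "wrist_force": force on the tool from outside, world axes, zero at the start; "moment": the same for the moment, N m; "gripper_width": opening from 0.0 (shut) to 1.0 (fully open).
Only numpy, scipy, OpenCV 4.12 (cv2) and the standard library are available. Lean on these libraries where they do the work, as an engineer would, in place of code of your own. Each camera call takes 0.05 s, during which the arm holds its last target. There are 200 camera calls.

### The job

Put away the wooden tote with the red tab (the one holding dowels): lift only its tab end up onto the dark lip of the plywood tray in front of it, keeping the other end down on the bench, and let go so that it leans on the lip. Then push it from behind on its white back board until the whole tote has slid over the lip and lies flat in the tray. Do not carry the tote, and leave the blue-tab tote, the paddle board and the sanding block where they are.

Things in the scene. Friction and masses are not known exactly. Their poses are not given: they have to be found in the camera images.
- tray: Fixed plywood tray, 424 mm wide. Origin: on the bench under the middle of its dark front lip; +x into the tray, y along the lip, z up. Lip: x -10 to +10 mm, 18 mm high, upright faces. Behind it a floor 6 mm above the bench, 188 mm deep, back wall 45 mm high. Two lanes 194 mm wide centred at y = +106 and -106 mm; divider and side walls 30 mm high. A tote stands before each lane.
- red_tote: Loose rigid open wooden tote with a red upright tab and dowels fixed inside, 0.45 to 0.8 kg. 140 mm long (x), 110 mm wide (y), walls 50 mm high but a 95 mm high white board at its plain end. Origin: centre of its underside; +x towards its tab end, which faces the tray lip. It stands on the bench before either lane, about 10 to 60 mm short of the lip.
- red_tote_tab (a point): Grasp point on the red tab at the tote's leading end, 64 mm along +x from its centre. The tab is 40 mm wide (y), 12 mm thick (x) and rises from 50 to 100 mm above the underside; this point is 80 mm up, 20 mm below its top. Gripped from above across its width (y), the tote can swing nose-up in the grip. Axes as the tote's.
- red_tote_lead (a point): Middle of the lower edge of the red tote's tab end (leading edge), at the underside. Axes as the tote's.
- red_tote_tail (a point): Middle of the lower edge of the red tote's plain end (trailing edge, nearest the robot), at the underside. The plain end is a flat upright board faced with slippery white plastic, 110 mm wide, 95 mm high, 10 mm thick. Good to push with the fingertips 45 to 75 mm above the bench. Axes as the tote's.
- blue_tote: Bystander: tote of the same shape and size with a blue tab and square blocks inside, in front of the other lane. Origin: centre of its underside. Leave alone.
- paddle_center (a point): Bystander: middle of a flat paddle-shaped board blank, 255 mm long, 110 mm wide, 15 mm thick, lying on the bench to the left. Leave alone.
- sander_center (a point): Bystander: middle of an orange sanding block 110 x 60 x 34 mm, on the bench to the right. Leave alone.

How it is judged (in metres and radians):
On the way:
1. the red tote's tab end leans on the lip, let go, while its other end is still on the bench (x of red_tote_lead in the frame of tray above -0.007 m and height (world z) of red_tote_lead above 0.016 m and height (world z) of red_tote_tail below 0.012 m and x of red_tote_tail in the frame of tray below -0.015 m and contact force between the fingers and red_tote below 0.1 N), for 0.2 s.
At the end, for the whole second after the job is handed in: The whole red-tab tote is behind the lip, inside the tray, lying flat on the tray floor (within 4 degrees, both lower edges within 6 mm of the floor), at rest and let go; the blue-tab tote, the paddle board and the sanding block are within 20 mm of where they were (x of red_tote_tail in the frame of tray above 0.008 m and x of red_tote_lead in the frame of tray below 0.205 m and y of red_tote_lead in the frame of tray between -0.2 and 0.2 m and height (world z) of each of red_tote_tail, red_tote_lead below 0.012 m and angle between red_tote's own z axis and vertical below 0.07 rad and linear speed of red_tote below 0.02 m/s and distance of each of blue_tote, paddle_center, sander_center from where it was at the start of the episode below 0.02 m); the robot touches nothing.
It fails at once if the red tote is carried: its trailing end is lifted more than 50 mm above the bench (height (world z) of red_tote_tail above 0.05 m).
It fails at once if the red tote is tipped more than 40 degrees (angle between red_tote's own z axis and vertical above 0.7 rad).
It fails at once if a bystander is moved more than 20 mm (distance of any of blue_tote, paddle_center, sander_center from where it was at the start of the episode above 0.02 m).
It also fails if it takes over 58 s, if anything falls off the work surface, if the arm or the gripper's body presses on something with over 40 N, if the wrist force passes 120 N, or if a joint passes its speed limit or range.

## Working session

There is one attempt and no reset: what is moved stays moved. The work goes in short steps, Python scripts to look and compute and a shell command to move; the robot and the scene stay as the last step left them, time stands still between calls to the robot, and variables do not carry over. Pictures are saved under pics/ and viewed, about 8 in all and at most 12, crops included, and the job is handed in when it is done.

```bash
mkdir -p pics; ls; python3 - <<'E'
from station import *
import cv2
for n in("top","side"):
    cv2.imwrite(f"pics/{n}0.png",capture(n)); print(n,camera_model(n))
s=sense();print(s['time_s'],s['tcp_pos'],s['ee_rot'],s['gripper_width'])
E
```

```text
pics
top {'mtx': array([[450.62173531,   0.        , 251.79521231],
       [  0.        , 450.62173531, 191.31604199],
       [  0.        ,   0.        ,   1.        ]]), 'xyz': array([ 2.33971753e-01, -1.07739952e-03,  1.34825055e+00]), 'orientation': array([[-0.01863111,  0.98250017, -0.18532756],
       [-0.99980152, -0.01961617, -0.00348289],
       [-0.00705736,  0.18522589,  0.98267063]])}
side {'mtx': array([[494.00076172,   0.        , 266.14771334],
       [  0.        , 494.00076172, 180.81849574],
       [  0.        ,   0.        ,   1.        ]]), 'xyz': array([0.24565085, 1.08364765, 1.13679545]), 'orientation': array([[-0.97360335,  0.15554115, -0.16704329],
       [-0.22818724, -0.6799895 ,  0.69681049],
       [-0.00520498,  0.71653418,  0.69753257]])}
0.1 [ 0.20760674 -0.58908725  0.29126209] [[-9.43206886e-01 -3.32204977e-01 -7.89355199e-04]
 [-3.32205887e-01  9.43205119e-01  1.83099250e-03]
 [ 1.36259044e-04  1.98923318e-03 -9.99998012e-01]] 0.998344756187375
```

View pics/top0.png

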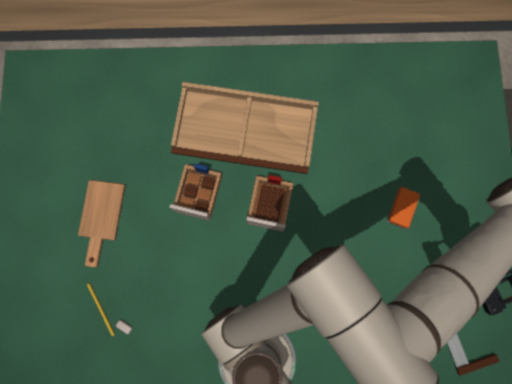

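View pics/side0.png

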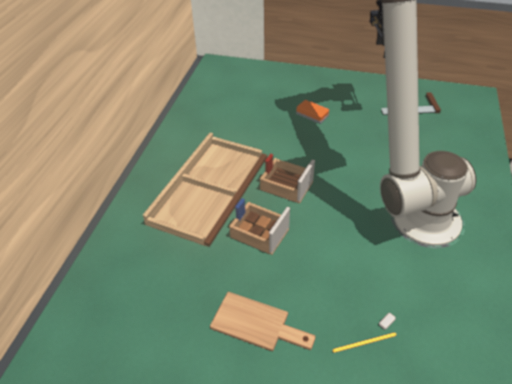

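The top view shows the red tab at (274,180) and its white board at (266,223). The lip runs from (172,152) to (306,170), with the blue tote on the left. The side view shows the red tab at (269,163) and the board at (307,180).

```bash
cat > h.py <<'E'
import cv2, numpy as np
from station import *
def ray(n,p):
    c=camera_model(n);d=np.linalg.inv(c['mtx'])@[p[0],p[1],1.]
    return c['xyz'],c['orientation']@(d*[1,-1,-1])
def plane(n,p,z):
    o,d=ray(n,p);return o+d*(z-o[2])/d[2]
def tri(p,q):
    a,d=ray('top',p);b,e=ray('side',q)
    s=np.linalg.lstsq(np.c_[d,-e],b-a,rcond=None)[0]
    u,v=a+d*s[0],b+e*s[1];return (u+v)/2,np.linalg.norm(u-v)
def proj(n,P):
    c=camera_model(n);q=c['orientation'].T@(np.array(P)-c['xyz'])*[1,-1,-1];q=c['mtx']@q;return q[:2]/q[2]
def mask(im,lo,hi,roi):
    m=cv2.inRange(cv2.cvtColor(im,cv2.COLOR_BGR2HSV),lo,hi);k=np.zeros_like(m);x0,y0,x1,y1=roi;k[y0:y1,x0:x1]=m[y0:y1,x0:x1];return k
def blob(m):
    c=max(cv2.findContours(m,cv2.RETR_EXTERNAL,cv2.CHAIN_APPROX_NONE)[0],key=cv2.contourArea)
    return c,cv2.minAreaRect(c)
E
python3 - <<'E'
from h import *
T=cv2.imread('pics/top0.png');S=cv2.imread('pics/side0.png')
red=lambda im,roi:cv2.bitwise_or(mask(im,(0,140,60),(6,255,255),roi),mask(im,(172,140,60),(180,255,255),roi))
r=red(T,(255,165,300,195));q=red(S,(255,145,285,180))
for n,m,z in(('top',r,.1),('side',q,.085)):
    c,R=blob(m);print(n,R,cv2.boundingRect(c),plane(n,R[0],z))
    print(cv2.boxPoints(R).round(1).tolist())
print(tri(blob(r)[1][0],blob(q)[1][0]))
w=mask(T,(0,0,140),(180,50,255),(235,205,300,240));c,R=blob(w);print('board',R)
for p in cv2.boxPoints(R):print(p,plane('top',p,.095))
a=cv2.resize(T[70:240,160:330],None,fx=4.5,fy=4.5,interpolation=cv2.INTER_CUBIC)[:600];a=cv2.resize(T[140:235,165:325],None,fx=5,fy=5,interpolation=cv2.INTER_CUBIC)
b=cv2.resize(S[125:255,140:325],None,fx=4.3,fy=4.3,interpolation=cv2.INTER_CUBIC)
cv2.imwrite('pics/a.png',a);cv2.imwrite('pics/b.png',b)
E
```

```text
top ((274.2837829589844, 179.29730224609375), (13.480716705322266, 8.055550575256348), 9.462321281433105) (268, 175, 14, 10) [ 0.50274728 -0.06097821  0.1       ]
[[267.0, 182.1999969482422], [268.29998779296875, 174.1999969482422], [281.6000061035156, 176.39999389648438], [280.29998779296875, 184.39999389648438]]
side ((268.0, 163.0), (16.0, 6.0), 90.0) (265, 155, 7, 17) [ 0.51028508 -0.04720202  0.085     ]
[[265.0, 155.0], [271.0, 155.0], [271.0, 171.0], [265.0, 171.0]]
(array([ 0.51150549, -0.06233576,  0.07050806]), np.float64(0.004710817865437798))
board ((260.94586181640625, 221.2490997314453), (29.060375213623047, 3.2289304733276367), 12.26477336883545)
[246.40434 219.74008] [0.38973716 0.0199486  0.095     ]
[247.09026 216.58484] [0.39858571 0.01788175 0.095     ]
[275.48737 222.75812] [ 0.37967868 -0.06111789  0.095     ]
[274.80145 225.91336] [ 0.37088097 -0.05895534  0.095     ]
```

View pics/a.png

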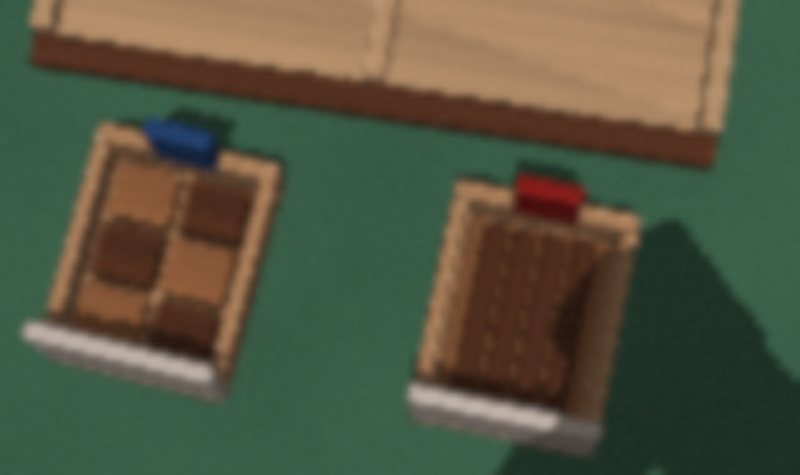

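View pics/b.png

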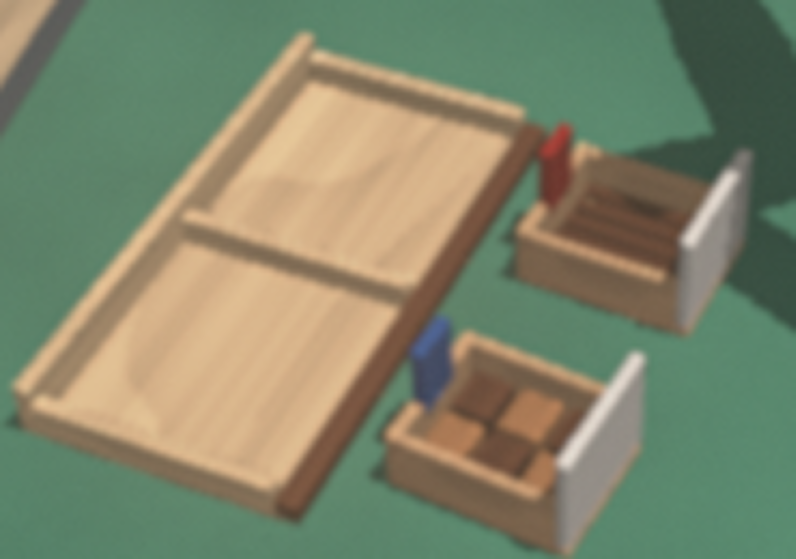

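Crop a (5x) shows the tab top at (517,174)-(585,184), the board top-left at (413,384), the board bottom-right at (598,453), and the lip's front bottom from (33,66) to (713,166). Crop b (4.3x) shows the tote's bottom corners at (517,277), (685,332) and (745,243).

```bash
python3 - <<'E'
from h import *
A=lambda u,v:(u/5+164.6,v/5+139.6)
B=lambda u,v:(u/4.3+139.6,v/4.3+124.6)
def P(name,cam,p,z):print(name,(plane(cam,(A if cam=='top' else B)(*p),z)*1000).round(0))
P('lip front L','top',(33,67),0);P('lip front R','top',(713,167),0)
P('lip back top L','top',(35,31),.018);P('lip back top R','top',(720,132),.018)
P('lip front L side','side',(300,520),0)
P('tab far L','top',(517,174),.1);P('tab far R','top',(585,184),.1)
P('tab low L','top',(515,214),.05);P('tab low R','top',(580,222),.05)
P('wall far L','top',(457,178),.05);P('wall far R','top',(640,214),.05)
P('board far L','top',(413,383),.095);P('board far R','top',(605,428),.095)
P('board base R','top',(598,455),0);P('board base L','top',(410,415),0)
P('lead L','side',(517,278),0);P('tail L','side',(685,333),0);P('tail R','side',(745,246),0)
P('lead L top','side',(517,232),.05)
P('board top L','side',(680,240),.095);P('board top R','side',(750,153),.095)
E
```

```text
lip front L [614. 251.   0.]
lip front R [ 542. -167.    0.]
lip back top L [632. 247.  18.]
lip back top R [ 560. -170.   18.]
lip front L side [617. 248.   0.]
tab far L [517. -44. 100.]
tab far R [511. -82. 100.]
tab low L [505. -43.  50.]
tab low R [499. -82.  50.]
wall far L [527. -10.  50.]
wall far R [ 503. -117.   50.]
board far L [400.  18.  95.]
board far R [372. -89.  95.]
board base R [367. -91.   0.]
board base L [393.  21.   0.]
lead L [529.  -9.   0.]
tail L [395.  19.   0.]
tail R [367. -82.   0.]
lead L top [528.  -8.  50.]
board top L [402.  20.  95.]
board top R [369. -82.  95.]
```

Both views agree. In millimetres, the tote centre is about (448,-48) with yaw -12.8°. The tab point is about (510,-63), and the tray origin is about (588,40) with yaw -9.8°. The tote's leading edge is about 43 mm short of the lip. I'll move above the tab now.

```bash
python3 -m inch '[{"hand":0,"slide":[30.2,52.6,0],"yaw":-0.562},{"hand":0,"slide":[30.2,52.6,0],"yaw":-0.562},{"hand":0,"slide":[30.2,52.6,0],"yaw":-0.562},{"hand":0,"slide":[30.2,52.6,0],"yaw":-0.562},{"hand":0,"slide":[30.2,52.6,0],"yaw":-0.562},{"hand":0,"slide":[30.2,52.6,0],"yaw":-0.562},{"hand":0,"slide":[30.2,52.6,0],"yaw":-0.562},{"hand":0,"slide":[30.2,52.6,0],"yaw":-0.562},{"hand":0,"slide":[30.2,52.6,0],"yaw":-0.562},{"hand":0,"slide":[30.2,52.6,0],"yaw":-0.562}]'
python3 -m inch '[{"hand":0,"slide":[0,0,-5],"yaw":0},{"hand":0,"slide":[0,0,-8],"yaw":0},{"hand":0,"slide":[0,0,-8],"yaw":0},{"hand":0,"slide":[0,0,-8],"yaw":0}]'
python3 - <<'E'
from h import *
im=capture('side')
cv2.imwrite('pics/c.png',cv2.resize(im[90:220,190:360],None,fx=4.6,fy=4.6,interpolation=cv2.INTER_CUBIC))
s=sense();p=s['tcp_pos'];print(p,s['ee_rot'][:,1],s['wrist_force'])
print('grasp pt px',(proj('side',p+.051*s['ee_rot'][:,2])-[190,90])*4.6,'tip',(proj('side',p+.07*s['ee_rot'][:,2])-[190,90])*4.6)
E
```

```text
time_s: 1.35
tcp_pos: [0.5103, -0.0613, 0.2921]
ee_rot: [[-0.975, 0.221, -0.0], [0.221, 0.975, 0.0], [0.0, -0.0, -1.0]]
wrist_force: [0.7, 0.2, 0.2]
gripper_width: 0.995
time_s: 1.85
tcp_pos: [0.5105, -0.0636, 0.2134]
ee_rot: [[-0.975, 0.221, 0.002], [0.221, 0.975, -0.0], [-0.002, 0.0, -1.0]]
wrist_force: [-0.5, -0.8, -0.0]
gripper_width: 1.002
[ 0.51065935 -0.06356386  0.21382805] [2.21338771e-01 9.75196673e-01 7.72989044e-04] [ 0.31301973 -0.78569486  0.01677668]
grasp pt px [363.23369739 233.57466682] tip [363.18388299 255.29007638]
```

View pics/c.png

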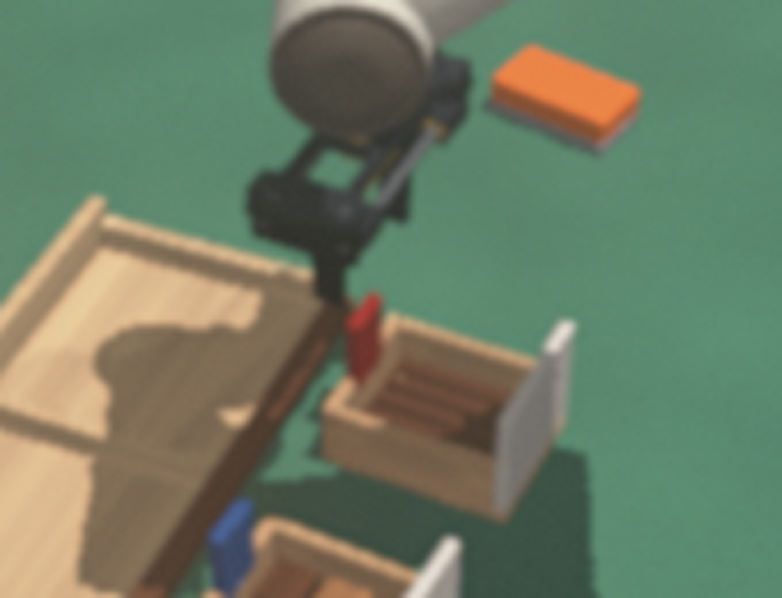

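The gripper is centred over the red tab at (365,340). Next I descend and close.

```bash
python3 -m inch '[{"hand":0,"slide":[0,0,-4],"yaw":0},{"hand":0,"slide":[0,0,-7],"yaw":0},{"hand":0,"slide":[0,0,-8.2],"yaw":0},{"hand":0,"slide":[0,0,-8.2],"yaw":0},{"hand":1,"slide":[0,0,-8.2],"yaw":0},{"hand":1,"slide":[0,0,-8.2],"yaw":0},{"hand":1,"slide":[0,0,-8.2],"yaw":0},{"hand":1,"slide":[0,0,-8.2],"yaw":0},{"hand":1,"slide":[0,0,-8.2],"yaw":0},{"hand":1,"slide":[0,0,-8.2],"yaw":0}]'
```

```text
time_s: 3.15
tcp_pos: [0.51, -0.0633, 0.1303]
ee_rot: [[-0.975, 0.222, 0.001], [0.222, 0.975, 0.0], [-0.001, 0.0, -1.0]]
wrist_force: [0.8, -0.1, 0.4]
gripper_width: 0.456
```

```bash
python3 -m inch '[{"hand":1,"slide":[0,0,0.8],"yaw":0},{"hand":1,"slide":[0,0,1.6],"yaw":0},{"hand":1,"slide":[0,0,2.4],"yaw":0},{"hand":1,"slide":[0,0,3],"yaw":0},{"hand":1,"slide":[0.8,-0.1,3],"yaw":0.01},{"hand":1,"slide":[1.8,-0.3,3],"yaw":0.02},{"hand":1,"slide":[2.8,-0.5,3],"yaw":0.03},{"hand":1,"slide":[3.8,-0.7,3],"yaw":0.04},{"hand":1,"slide":[4.9,-0.8,3],"yaw":0.05},{"hand":1,"slide":[4.9,-0.8,3],"yaw":0.05}]'
python3 - <<'E'
from h import *
im=capture('side')
cv2.imwrite('pics/d.png',cv2.resize(im[110:220,200:340],None,fx=5,fy=5,interpolation=cv2.INTER_CUBIC))
E
```

```text
time_s: 4.4
tcp_pos: [0.5607, -0.0716, 0.1606]
ee_rot: [[-0.985, 0.171, 0.003], [0.171, 0.985, -0.001], [-0.003, -0.0, -1.0]]
wrist_force: [0.4, -1.5, -3.4]
gripper_width: 0.461
```

View pics/d.png

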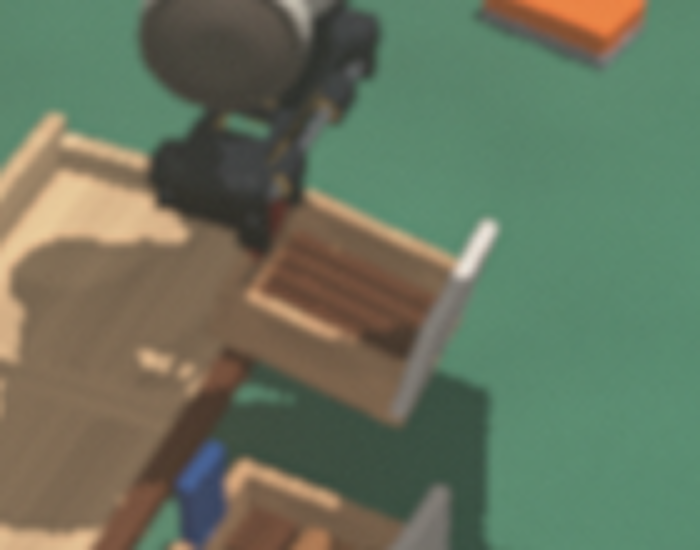

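The view shows the tab gripped, the nose over the lip with its lower-left corner at about (228,347), and the tail on the bench at (400,422). I'll lower it, let go and rise.

```bash
python3 -c "
from h import *
print(plane('side',(400/5+199.6,422/5+109.6),0),plane('side',(228/5+199.6,347/5+109.6),.03))"
python3 -m inch '[{"hand":1,"slide":[0,0,-0.5],"yaw":0},{"hand":1,"slide":[0,0,-1],"yaw":0},{"hand":1,"slide":[0,0,-1],"yaw":0},{"hand":0.6,"slide":[0,0,-1],"yaw":0},{"hand":0.1,"slide":[0,0,-1],"yaw":0},{"hand":0,"slide":[0,0,-1],"yaw":0},{"hand":0,"slide":[0,0,-1],"yaw":0},{"hand":0,"slide":[0,0,-1],"yaw":0}]'
python3 -m inch '[{"hand":0,"slide":[0,0,2],"yaw":0},{"hand":0,"slide":[0,0,6],"yaw":0},{"hand":0,"slide":[0,0,9],"yaw":0},{"hand":0,"slide":[0,0,9],"yaw":0}]'
python3 - <<'E'
from h import *
im=capture('side')
cv2.imwrite('pics/e.png',cv2.resize(im[110:220,200:340],None,fx=5,fy=5,interpolation=cv2.INTER_CUBIC))
E
```

```text
[ 0.46194278 -0.0025345   0.        ] [ 0.57848371 -0.01512313  0.03      ]
time_s: 5.45
tcp_pos: [0.5585, -0.0715, 0.1501]
ee_rot: [[-0.985, 0.172, -0.001], [0.172, 0.985, -0.0], [0.001, -0.0, -1.0]]
wrist_force: [0.7, -0.2, 1.0]
gripper_width: 0.827
time_s: 5.95
tcp_pos: [0.5598, -0.0714, 0.2429]
ee_rot: [[-0.985, 0.172, 0.006], [0.172, 0.985, 0.0], [-0.006, 0.001, -1.0]]
wrist_force: [-0.7, 0.1, -0.5]
gripper_width: 0.997
```

View pics/e.png

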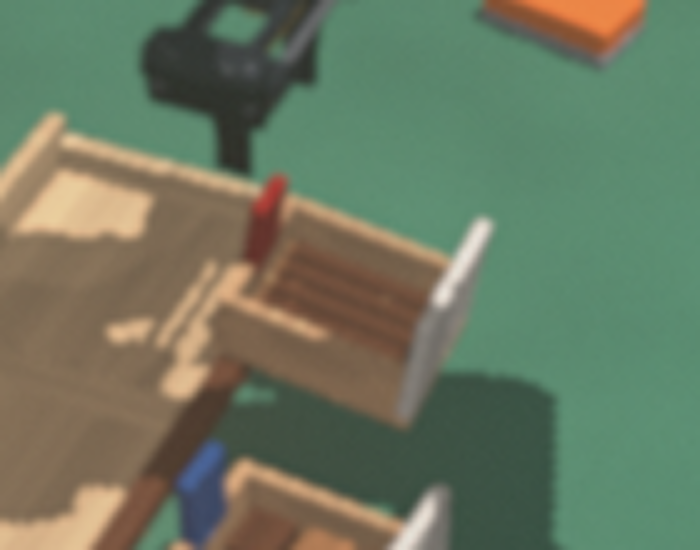

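The tote leans on the lip, released: tail bottom-left at (403,426), nose over the lip at (228,350). That puts the tail at about x = -120 mm in the tray frame. Next I go behind the board with the fingers half closed, about 78 mm over their backs.

```bash
python3 -m inch '[{"hand":0.45,"slide":[-5.4,1,0],"yaw":0},{"hand":0.45,"slide":[-10.8,2,0],"yaw":0},{"hand":0.45,"slide":[-16.3,3,0],"yaw":0},{"hand":0.45,"slide":[-16.3,3,0],"yaw":0},{"hand":0.45,"slide":[-16.3,3,-5],"yaw":0},{"hand":0.45,"slide":[-16.3,3,-10],"yaw":0},{"hand":0.45,"slide":[-16.3,3,-11.3],"yaw":0},{"hand":0.45,"slide":[-16.3,3,-11.3],"yaw":0}]'
python3 - <<'E'
from h import *
im=capture('side')
cv2.imwrite('pics/f.png',cv2.resize(im[110:220,200:360],None,fx=5,fy=5,interpolation=cv2.INTER_CUBIC))
E
```

```text
time_s: 7.0
tcp_pos: [0.3953, -0.0417, 0.1256]
ee_rot: [[-0.985, 0.173, -0.005], [0.173, 0.985, -0.001], [0.004, -0.002, -1.0]]
wrist_force: [1.1, -0.5, 1.0]
gripper_width: 0.552
```

View pics/f.png

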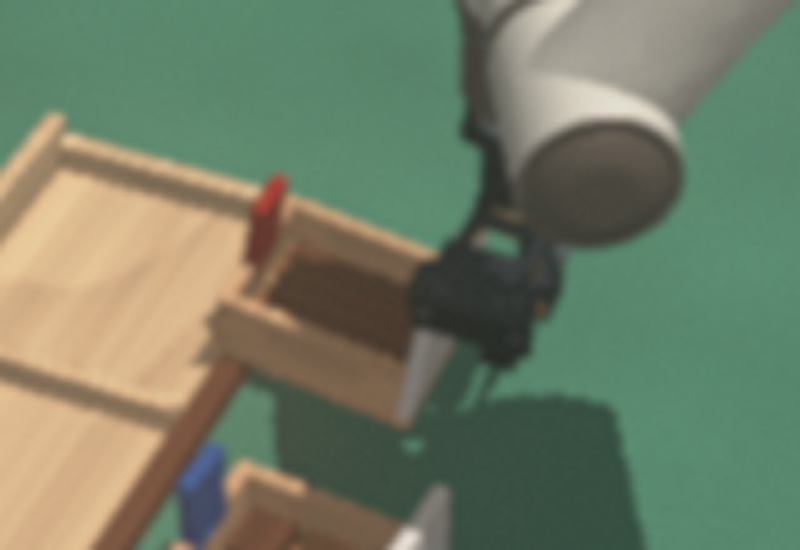

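The fingers are 40 mm behind the board, clear of everything. I'll raise 1.75 cm so the gripper body stays clear when the tail tips up, then push along tray +x.

```bash
python3 -m inch '[{"hand":0.45,"slide":[0,0,1.7],"yaw":0},{"hand":0.45,"slide":[1.5,-0.26,1.7],"yaw":0},{"hand":0.45,"slide":[2.5,-0.43,1.7],"yaw":0},{"hand":0.45,"slide":[3.5,-0.6,1.7],"yaw":0},{"hand":0.45,"slide":[4.5,-0.78,1.7],"yaw":0},{"hand":0.45,"slide":[5.5,-0.95,1.7],"yaw":0},{"hand":0.45,"slide":[6.5,-1.12,1.7],"yaw":0},{"hand":0.45,"slide":[7.5,-1.29,1.7],"yaw":0},{"hand":0.45,"slide":[8.5,-1.47,1.7],"yaw":0},{"hand":0.45,"slide":[9.5,-1.64,1.7],"yaw":0}]'
python3 - <<'E'
from h import *
im=capture('side')
cv2.imwrite('pics/g.png',cv2.resize(im[110:220,200:360],None,fx=5,fy=5,interpolation=cv2.INTER_CUBIC))
E
```

```text
time_s: 8.3
tcp_pos: [0.4913, -0.058, 0.1443]
ee_rot: [[-0.985, 0.172, -0.001], [0.172, 0.985, -0.0], [0.001, -0.0, -1.0]]
wrist_force: [-4.7, 0.0, 1.5]
gripper_width: 0.549
```

View pics/g.png

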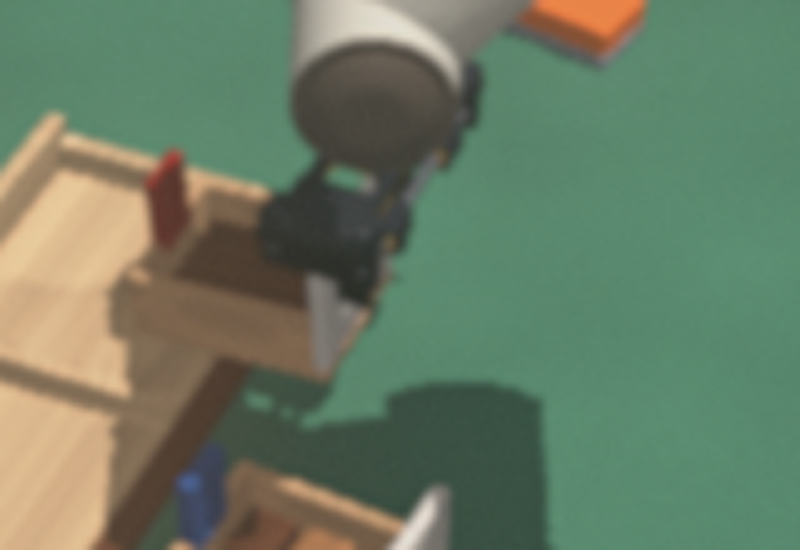

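It is sliding straight over the lip: nose at (135,280), well inside the tray, with a push force of about 5 N. I continue another 95 mm.

```bash
python3 -m inch '[{"hand":0.45,"slide":[1,-0.17,0],"yaw":0},{"hand":0.45,"slide":[2,-0.34,0],"yaw":0},{"hand":0.45,"slide":[3,-0.52,0],"yaw":0},{"hand":0.45,"slide":[4,-0.69,0],"yaw":0},{"hand":0.45,"slide":[5,-0.86,0],"yaw":0},{"hand":0.45,"slide":[6,-1.03,0],"yaw":0},{"hand":0.45,"slide":[7,-1.21,0],"yaw":0},{"hand":0.45,"slide":[8,-1.38,0],"yaw":0},{"hand":0.45,"slide":[8.8,-1.52,0],"yaw":0},{"hand":0.45,"slide":[9.4,-1.62,0],"yaw":0}]'
python3 - <<'E'
from h import *
im=capture('side')
cv2.imwrite('pics/i.png',cv2.resize(im[110:220,180:340],None,fx=5,fy=5,interpolation=cv2.INTER_CUBIC))
E
```

```text
time_s: 9.6
tcp_pos: [0.5851, -0.0741, 0.1443]
ee_rot: [[-0.985, 0.172, -0.0], [0.172, 0.985, -0.0], [0.0, -0.0, -1.0]]
wrist_force: [-5.5, 0.3, 1.5]
gripper_width: 0.549
```

View pics/i.png

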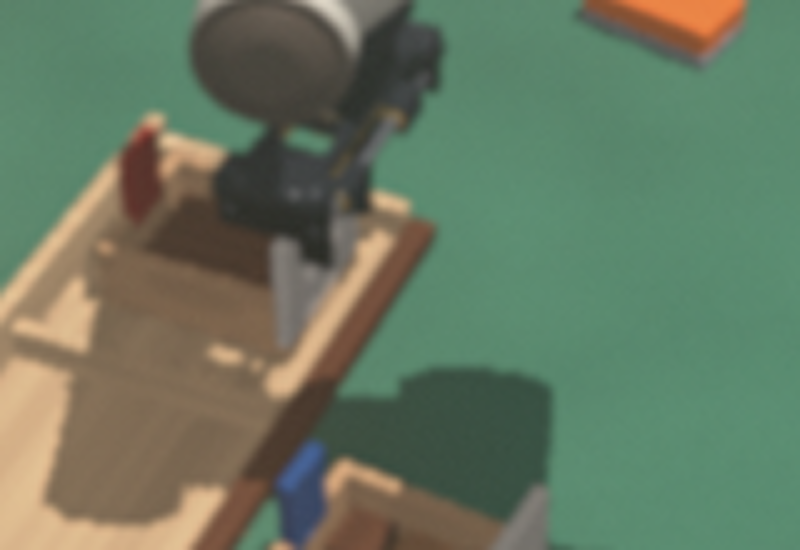

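The tote looks fully behind the lip. I'll back off, lift away and verify.

```bash
python3 -m inch '[{"hand":0.45,"slide":[-1.5,0.26,0],"yaw":0},{"hand":0.45,"slide":[-3,0.5,0],"yaw":0},{"hand":0.45,"slide":[-3,0.5,5],"yaw":0},{"hand":0.45,"slide":[-3,0.5,10],"yaw":0},{"hand":0.45,"slide":[-3,0.5,14],"yaw":0},{"hand":0.45,"slide":[-6,-6,14],"yaw":0},{"hand":0.45,"slide":[-9,-12,14],"yaw":0},{"hand":0.45,"slide":[-12,-18,14],"yaw":0},{"hand":0.45,"slide":[-14,-23,14],"yaw":0},{"hand":0.45,"slide":[-14,-23,14],"yaw":0}]'
python3 - <<'E'
from h import *
S=capture('side');T=capture('top');cv2.imwrite('pics/top1.png',T);cv2.imwrite('pics/side1.png',S)
a=cv2.resize(S[110:220,180:340],None,fx=5,fy=5,interpolation=cv2.INTER_CUBIC);cv2.imwrite('pics/j.png',a)
T0=cv2.imread('pics/top0.png');S0=cv2.imread('pics/side0.png')
for n,i0,i1,(lo,hi,roi) in (('blue',S0,S,((105,80,40),(125,255,255),(210,180,300,260))),('sander',S0,S,((5,180,120),(14,255,255),(280,90,340,130))),('paddle',S0,S,((8,60,60),(25,255,255),(200,285,320,360))),('board blue',S0,S,((0,0,120),(180,50,255),(255,205,300,255)))):
    print(n,*[np.round(blob(mask(i,lo,hi,roi))[1][0],1) for i in(i0,i1)])
B=lambda u,v:(u/5+179.6,v/5+109.6)
p=plane('side',B(285,347),.006)-[.588,.040,0];print('tailL tray',p[0]*.985-p[1]*.17,p[0]*.17+p[1]*.985)
E
```

```text
time_s: 10.9
tcp_pos: [0.4445, -0.3075, 0.2856]
ee_rot: [[-0.984, 0.177, 0.005], [0.177, 0.984, -0.003], [-0.005, -0.002, -1.0]]
wrist_force: [0.2, -0.3, 1.1]
gripper_width: 0.552
blue [239.7 203.4] [239.5 208. ]
sander [317.4 110.4] [312.8 108.8]
paddle [264.6 325.7] [264.4 325.7]
board blue [279.7 228.9] [279.7 229. ]
tailL tray 0.037305875638091804 -0.06723120829094928
```

View pics/j.png

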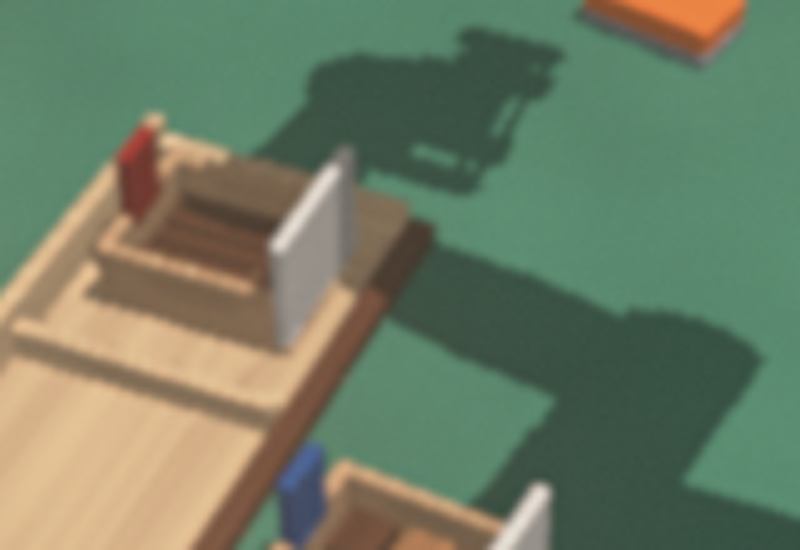

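The tote lies flat in the tray, with its tail at about +37 mm and its nose at about +177 mm in the tray frame. The sander's left corner is at full-image pixel 296-297 in both earlier and current crops. Its mask shift, and the blue tab's, match the moving arm shadow, and nothing touched either one. Handing in.

```bash
python3 -c "
from station import *
print(finish_job())"
```

```text
the job is handed in; nothing more can be done
None
```

The red-tab tote now lies flat in the right-hand lane of the tray, and I have handed the job in at about 11 s; no verdict was reported. I gripped the tab, tilted the nose onto the lip with the tail still on the bench, and let go. Then I pushed the tote over the lip on its white board (about 5 N) and withdrew the arm.

**Final position:** in the last side view the tail is about 37 mm past the middle of the lip. The nose works out at about 177 mm, against the 205 mm limit. The tote looks level, and the arm is clear of everything.

**Leaning step:** I judged this from one side view only. It showed the nose on the lip and the tail on the bench, with the fingers opened and lifted away for well over 0.2 s.

**Bystanders:**
- **Paddle board and blue tote:** the paddle's centroid and the blue tote's white board moved 0.2 pixels or less. The blue tab's centroid did shift by 4.6 pixels.
- **Sanding block:** its colour centroid shifted by 4.9 pixels. I put this and the blue-tab shift down to the arm's shadow, because the block's corner stayed within about 1 pixel between an earlier close-up and the last one, and the arm was not seen to touch either object.

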